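# Hold a glass diffuser over the light box with tongs

## Task

Turn the light box's selector knob to its third position (three studs) and let go of it, then pick up the wooden tongs, close them on the domed glass diffuser standing in the tray and hold it up over the middle of the light box's white window, its underside about 80 mm above the window. Never touch the glass with the gripper itself, and leave the eyepiece, the spare slide and the brush where they are. Finish while still holding the tongs shut on the raised diffuser: do not put anything down.

Things in the scene. Friction and masses are not known exactly. Their poses are not given: they have to be found in the camera images.
- selector (a joint): Knob angle, rad, grows clockwise from above. Sprung detents at 0, 0.55, 1.10, 1.65, marked by one to four small white studs: the third is 1.10. Stops at 0 and 1.65. Starts at or near the first or second. Let go within 0.2 rad of 1.10 it clicks into the third. Each click needs under 0.12 N m.
- selector_grip (a point): On the knob's axis at the height to grip, 28 mm above the light box. Black disc 46 mm across, top 6 mm above the box, with an upright grip bar 44 long, 12 wide, 28 mm tall (top 6 mm above this point). z up. The frame turns with the knob; the bar lies 0.825 rad anticlockwise (from above) of its x axis; the end with the white line points at the studs.
- window (a point): Middle of the 116 mm square white window on top of the light box, at its surface, 41 mm above the shelf. The fixed dark steel light box is 240 x 150 x 40 mm; x along its 240 mm length away from the knob, z up. The knob's axis lies at (-118, 0) mm from here.
- tongs_grip (a point): Where to grip the wooden tongs from above: midway between the finger plates, 18 mm above the lower edge. x to the tips, z up. Tongs lie on edge, arms side by side, from 91 mm behind to 112 mm ahead of here; about 80 g, mass centre 15 mm behind. Plates 48 long, 36 tall, 47 mm over the outside when open, 34 when shut on the diffuser; parallel at arm angle 0.04.
- tongs_tips (a point): Midway between the rubber-faced tip pads, 95 mm ahead of tongs_grip, same height and axes. Pads 30 mm long, 18 mm tall (wooden backing 20 mm tall). Gap 64 mm when open (about 78 mm over the outside), 34 mm at arm angle 0.09.
- tong_left (a joint): Angle of each tong arm, rad: 0 = open (rest), grows as the plates are squeezed together, limit 0.16; both arms move equally. Tip gap about 64 mm - 340 mm x angle, width over the plates about 47 mm - 150 mm x angle. Springs push open: on each plate 4.5 N at 0, 6 N at 0.04, 8 N at 0.09.
- tongs: The tongs as a whole; origin under tongs_grip at the level of their lower edge, same axes as tongs_grip.
- diffuser_center (a point): Centre of the green glass diffuser, half-way up: a solid disc-like paperweight, 34 mm in diameter with upright sides for 28 mm, domed above, 40 mm tall in all, 50 to 100 g. It stands loose on the tray floor. z up.
- diffuser: The diffuser as a whole; origin at the centre of its underside.
- tray: Fixed footed silver-plated tray, 120 (x) x 220 (y) mm, origin on the shelf under its centre; floor 18 mm and rim 24 mm above the shelf. The diffuser and the eyepiece stand on it about 110 mm apart along its y, either one on either side.
- eyepiece_center (a point): Middle of the loose nickel eyepiece, a stepped cylinder 52 mm tall, 23 mm in diameter below and 33 mm above, standing on the tray. Not to be disturbed.
- spare_slide: Loose oak-framed glass slide lying flat, 95 x 95 x 9 mm, beyond the tray. Not to be disturbed.
- dust_brush: Loose dusting brush lying beyond the light box. Not to be disturbed.
Mind the look-alikes: they are no part of the job. What is shaped like the tongs but purple is not meant. Of the things that look like the diffuser, the smaller one is meant.

How it is judged:
By the outcome, as a careful person would: the job done as asked, in the order asked, and still so for the second after the job is handed in, while the arm keeps its last pose, push and grip.
It also fails if it takes over 64 s, if anything falls off the work surface, if the arm or the gripper's body presses on something with over 40 N, if the wrist force passes 120 N, or if a joint passes its speed limit or range.

## Robot

A 7-joint arm with a two-finger parallel gripper is mounted at the origin on the work surface. World frame = base frame: x ahead of the robot, y to its left, z up, the work surface at z = 0. Lengths are in m, angles in degrees, forces in N, time in s.
With the tool pointing down it reaches from about 0.425 to 0.875 m from the base axis. Payload 4.7 kg.
Tool frame: the origin (TCP) lies at the very end of the fingers, on their centre line; the grasp point (between the pads) lies 19 mm behind it; x points along the fingers, z is the direction in which the jaws open and shut, and the axes are right-handed (so a half turn about x gives the same grasp; the last joint's range is limited). The gripper opens to 87 mm and grips with 3 to 60 N. Pads are 19 mm wide; open, the fingers measure 117 mm over their backs; the gripper's body (75 mm by 190 mm) begins 51 mm behind the grasp point.
Start: joints at [-74.25, 18.392, -4.016, 83.108, 1.295, 78.541, -3.26], TCP at [0.168, 0.628, 0.223] pointing down, gripper open.
Joint ranges: [-163.93, 163.93], [-17.29, 119.83], [-79.2, 71.16], [3.27, 140.29], [-89.18, 269.18], [5.43, 117.66], [-154.24, 154.24]. Speed limits (degrees/s): [147.25, 147.25, 180, 180, 180, 180, 180].

## Interface

Orientations are given as [roll, pitch, yaw] about the fixed x, y, z axes, in that order (R = Rz(yaw) Ry(pitch) Rx(roll)).
In Python, from cell import env gives the robot as it stands. The module is installed in compiled form; this text tells all that it offers.
- The arm moves only by the tool drive_tool, never from a script. Its argument "increments" is a list of rows, each a list of 2 entries, a list of its own where there are three numbers: the shift along the tool's x, y, z scaled (see below), then the turn, a rotation vector about the tool's x, y, z scaled (see below). In form: [[[dx, dy, dz], [wx, wy, wz]], ...]. A call has 1 to 10 rows; each row shifts and turns the commanded pose from where the row before left it, along the tool's axes as they then stand; what a row does not reach is not made up. The controller multiplies each number of a shift by 0.04 m and each number of a turn by 120 degrees. A row lasts 1/10 s, in which the tool goes at most 50 mm and 8.59 degrees, less where a joint would pass 70% of its speed; a pose out of reach is approached as far as the arm can. A call with a number of a shift or a turn outside -1 to 1 is refused whole. A call with a gripper value outside its range is refused whole. "hand" is the gripper's target within -1 to 1 (fully open at 1, half-way at 0, shut at -1), set as the call begins (left out, the last holds). The fingers move at their own pace and stop on an object; "squeeze" is the grip in N (left out, the last holds). Time passes only in rows, so rows that do not move let the fingers close. It gives the time, the measured TCP pose, the force and the opening at its end, in the units of the state.
- env.get_obs(): the state, without advancing time (a new reading comes with each control period).
- env.read_camera(name): name is "scene" or "side" or "wrist"; returns a dict with "frame" (400x640x3 uint8, red, green, blue), "fx", "fy", "cx", "cy" (pixels), "R" (3x3) and "t" (3): a world point X has camera coordinates R X + t. Camera axes: x right, y down, z forward; pixel columns grow to the right and rows downward; lengths in m; the calibration is good to about 2 mm. A picture is of the moment at which its call begins. There is no depth.
- env.sign_off(): hands the job in, once; it reports no verdict.
The state is a dict: "time_s": time; "qpos": joint angles; "joint_velocities": joint speeds; "effort": joint torques, N m; "tool_pos": TCP position; "tool_rot": TCP orientation; "force": force on the tool from outside, world axes, zero at the start; "wrist_torque": the same for the moment, N m; "grip_width": finger opening in m.
Only numpy, scipy, OpenCV 4.12 (cv2) and the standard library are available. Lean on these libraries where they do the work, as an engineer would, in place of code of your own. Each camera call takes 0.05 s, during which the arm holds its last target.

## Working session

There is one attempt and no reset: what is moved stays moved. The work goes in short steps, Python scripts to look and compute and a tool call to move; the robot and the scene stay as the last step left them, time stands still between calls to the robot, and variables do not carry over. Pictures are saved under pics/ and viewed, and the job is handed in when it is done.

Besides the shell and the picture viewer there is one more tool, called by a JSON object that holds its "method" and its "body". drive_tool: Moves the arm, as the interface text tells. Shifts and turns lie within -1 to 1; 1 stands for 0.04 m of shift or 120 degrees of turn. Its arguments: {"type":"object","properties":{"increments":{"type":"array"},"hand":{"type":"number"},"squeeze":{"type":"number"}},"required":["increments"]}

```bash
mkdir -p pics; ls; python3 - <<'E'
from cell import env
import cv2
o=env.get_obs(); print(o)
for n in ["scene","side","wrist"]:
    c=env.read_camera(n); cv2.imwrite(f"pics/{n}0.png",c["frame"][:,:,::-1]); print(n,c["fx"],c["cx"],c["cy"],c["R"],c["t"])
E
```

```text
pics
{'time_s': 0.0, 'qpos': array([-74.24693623,  18.44098511,  -4.01483588,  83.17400084,
         1.29560883,  78.53921771,  -3.2591681 ]), 'joint_velocities': array([ 0.04438625,  0.09421341, -0.09255535, -0.01499867,  0.05461041,
        0.00811301,  0.05939046]), 'effort': array([ 4.21232135e-04, -4.91293359e+01, -4.03496716e-01, -3.12527204e+01,
       -6.38796366e-02,  4.40497440e-02,  1.79997264e-04]), 'tool_pos': array([0.16755276, 0.62747703, 0.22144748]), 'tool_rot': array([-176.63051006,   89.89087817, -101.5735507 ]), 'force': array([-0.75150323,  0.1200783 , -0.72569063]), 'wrist_torque': array([-0.01582692, -0.01225209, -0.01157217]), 'grip_width': 0.08700860194537069}
scene 410.9327324845942 320.4004076585753 204.455356041561 [[-0.87582144  0.48229942 -0.01800222]
 [ 0.33614337  0.58279753 -0.73983422]
 [-0.34632996 -0.654014   -0.67254833]] [ 0.48431073 -0.11820985  1.3645742 ]
side 444.5565748823297 322.9101183184098 203.11859165850794 [[-0.99850123 -0.05466768 -0.00259571]
 [-0.03102738  0.60450798 -0.7959946 ]
 [ 0.0450843  -0.79472105 -0.60529815]] [0.52943523 0.08845207 0.96271606]
wrist 359.2753227374432 321.0235626218479 198.54436685671507 [[ 0.25729945  0.96632873 -0.00240486]
 [ 0.93339116 -0.24788355  0.2594893 ]
 [ 0.25015584 -0.06901113 -0.96574299]] [-0.64953624 -0.03139535  0.3898236 ]
```

View pics/scene0.png

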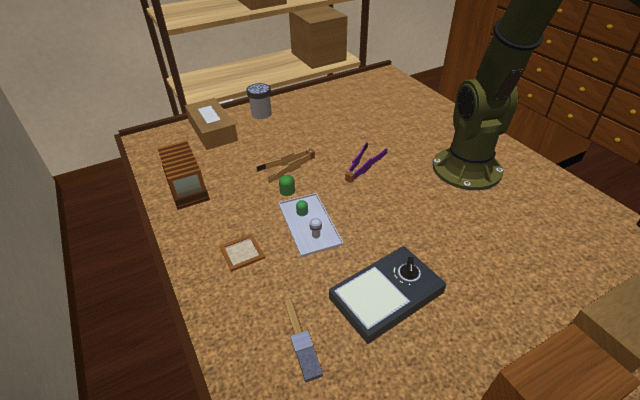

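View pics/side0.png

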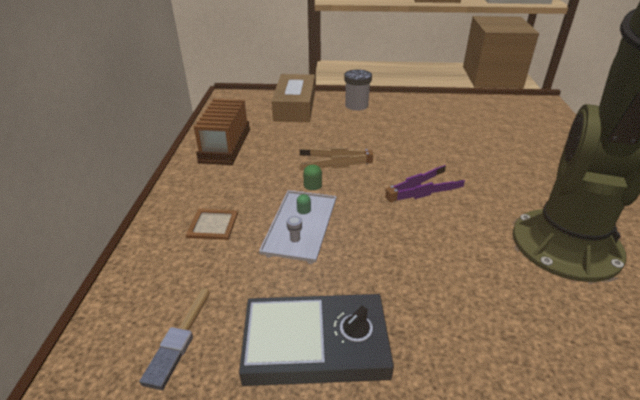

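View pics/wrist0.png

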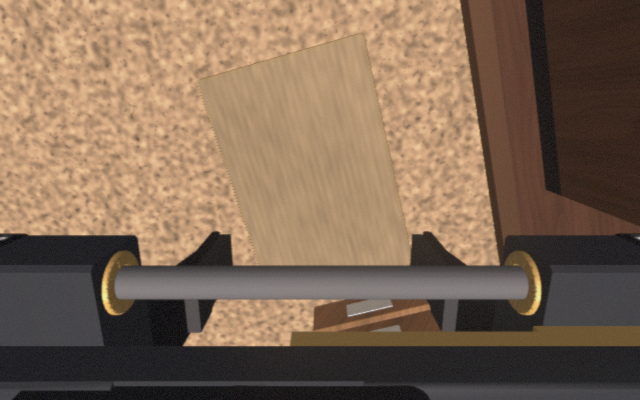

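Scene view: wooden tongs at (287,163), purple look-alike (366,163); small green dome in the tray (302,207), larger one outside it (287,185); light box knob (409,268), window (372,298). I choose the wooden tongs and the small dome in the tray. Close crops next.

```bash
cat > h.py <<'E'
import numpy as np, cv2
from cell import env
from scipy.spatial.transform import Rotation as Rot
def cam(n):
    return env.read_camera(n)
def ray(c,u,v):
    d=np.array([(u-c["cx"])/c["fx"],(v-c["cy"])/c["fy"],1.]); R=np.array(c["R"]);t=np.array(c["t"])
    return -R.T@t, R.T@d
def onz(c,u,v,z):
    o,d=ray(c,u,v); return o+d*(z-o[2])/d[2]
def proj(c,X):
    p=np.array(c["R"])@np.array(X)+np.array(c["t"]); return np.array([c["fx"]*p[0]/p[2]+c["cx"],c["fy"]*p[1]/p[2]+c["cy"]])
def tri(c1,p1,c2,p2):
    A=[];b=[]
    for c,p in((c1,p1),(c2,p2)):
        o,d=ray(c,*p);d=d/np.linalg.norm(d);P=np.eye(3)-np.outer(d,d);A.append(P);b.append(P@o)
    A=np.vstack(A);b=np.hstack(b);x=np.linalg.lstsq(A,b,rcond=None)[0];return x,np.linalg.norm(A@x-b)
def crop(c,name,x0,y0,x1,y1,s):
    f=c["frame"][y0:y1,x0:x1,::-1]; cv2.imwrite("pics/"+name,cv2.resize(f,None,fx=s,fy=s,interpolation=cv2.INTER_CUBIC))
def load(n):
    import pickle; return pickle.load(open(n,"rb"))
E
python3 - <<'E'
from h import *
import pickle
d={n:cam(n) for n in("scene","side")}
pickle.dump(d,open("c0.pkl","wb"))
crop(d["scene"],"a1.png",240,140,350,260,5)
crop(d["side"],"a2.png",250,140,390,260,5)
crop(d["scene"],"a3.png",320,240,450,345,6)
crop(d["side"],"a4.png",235,285,395,385,5)
s=d["scene"];t=d["side"]
for a,b in (((409,268),(357,322)),((372,298),(285,332)),((302,207),(304,204)),((316,228),(295,226)),((287,185),(313,178))):print(tri(s,a,t,b))
E
```

```text
(array([0.45862277, 0.2733555 , 0.05593327]), np.float64(0.001265132354053374))
(array([0.57700691, 0.29112363, 0.04191065]), np.float64(0.0013663670986576574))
(array([ 0.57648402, -0.06552103,  0.03835344]), np.float64(0.0023931003572759918))
(array([0.58686184, 0.03901275, 0.05549711]), np.float64(0.0031102564964055625))
(array([ 0.56521387, -0.19216727,  0.02508281]), np.float64(0.0024299489174363447))
```

View pics/a1.png

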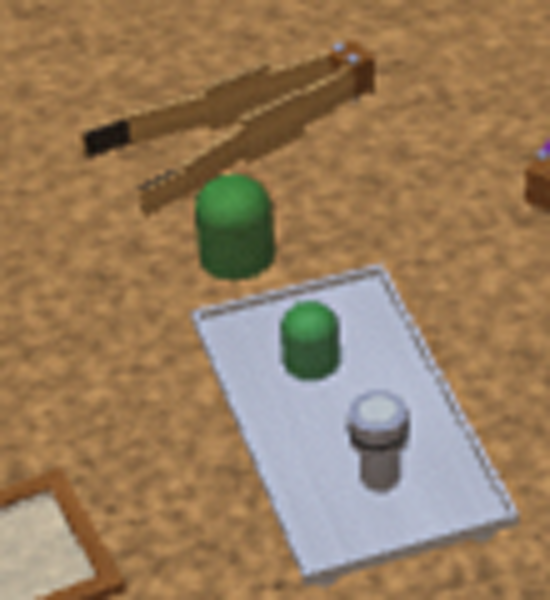

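View pics/a2.png

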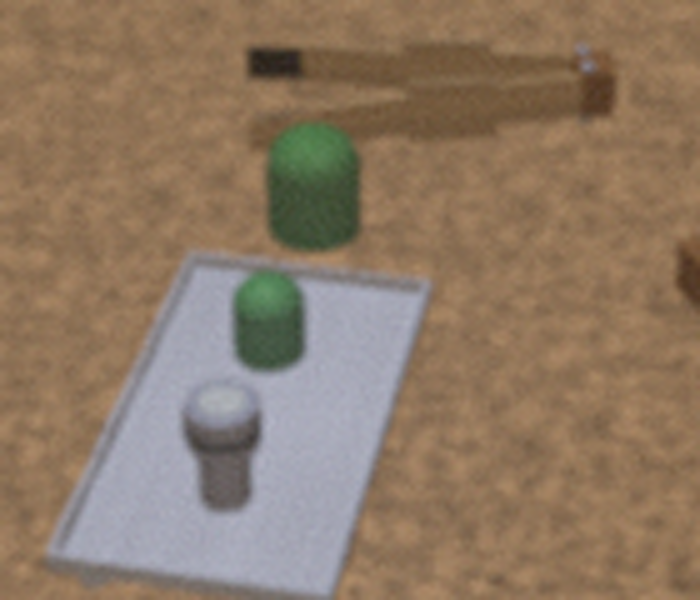

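View pics/a3.png

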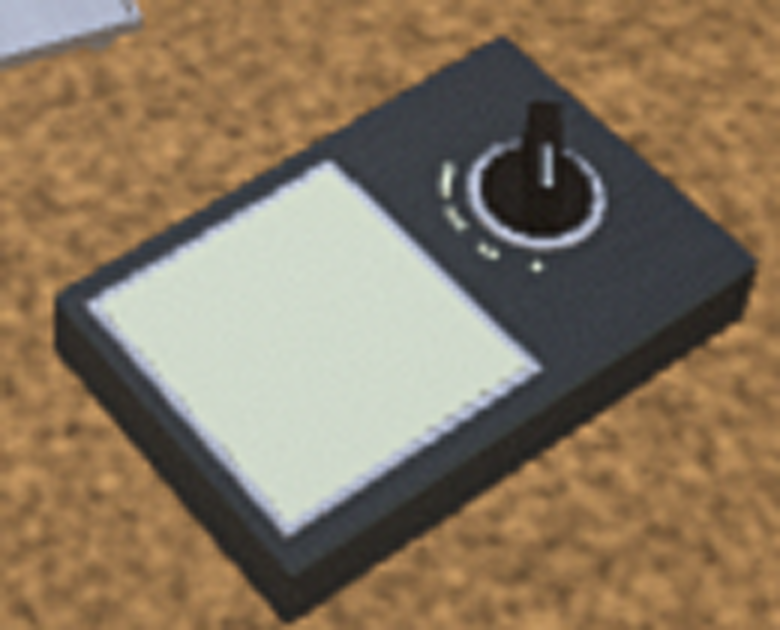

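View pics/a4.png

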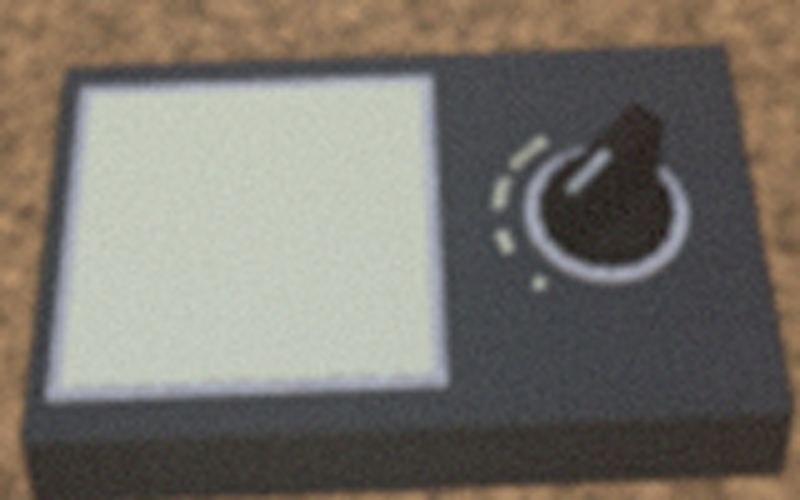

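The crops confirm the choice: small dome in the tray, wooden tongs, knob line pointing near stud 1 (side crop). Now the box frame from the window mask and the knob's white line.

```bash
python3 - <<'E'
from h import *
d=load("c0.pkl")
rois={"scene":(325,255,415,335),"side":(240,295,330,370)}
for n in d:
    c=d[n];f=c["frame"].astype(int)
    m=((f.min(2)>165)).astype(np.uint8)
    x0,y0,x1,y1=rois[n];M=np.zeros_like(m);M[y0:y1,x0:x1]=m[y0:y1,x0:x1]
    cs=max(cv2.findContours(M,0,2)[0],key=cv2.contourArea)
    # contour pts onto plane -> minAreaRect
    P=np.array([onz(c,*p[0],.041)[:2] for p in cs])
    r=cv2.minAreaRect((P*1000).astype(np.float32));print(n,r,P.mean(0))
# knob & line
for z in(.074,.046):
  print("scene line",[onz(d["scene"],320+u/6,240+v/6,z)[:2] for u,v in((547,145),(547,186))])
  print("side line",[onz(d["side"],235+u/5,285+v/5,z)[:2] for u,v in((606,152),(573,191))])
print("disc", onz(d["scene"],320+537/6,240+195/6,.041),onz(d["side"],235+607/5,285+212/5,.041))
print("stud1",onz(d["scene"],320+537/6,240+266/6,.041),onz(d["side"],235+540/5,285+284/5,.041))
E
```

```text
scene ((574.6873779296875, 285.0816650390625), (122.45298767089844, 122.68184661865234), 5.616511344909668) [0.58161539 0.28744754]
side ((577.198974609375, 284.9044189453125), (119.99987030029297, 120.14393615722656), 5.37752628326416) [0.56561992 0.30168965]
scene line [array([0.45747317, 0.27618901]), array([0.47024347, 0.2924754 ])]
side line [array([0.460975  , 0.27550259]), array([0.47153687, 0.29147589])]
scene line [array([0.43994035, 0.25966103]), array([0.45317805, 0.27654352])]
side line [array([0.45967232, 0.25307116]), array([0.47074363, 0.2698149 ])]
disc [0.45650366 0.27536285 0.041     ] [0.45922702 0.2738922  0.041     ]
stud1 [0.47838747 0.30343988 0.041     ] [0.48099923 0.30319916 0.041     ]
```

```bash
cat >> h.py <<'E'
def Rt(th):
    t=np.radians(th);z=np.array([np.cos(t),np.sin(t),0]);x=np.array([0,0,-1.]);return np.column_stack([x,np.cross(z,x),z])
def plan(p,th):
    o=env.get_obs();R=Rot.from_euler("xyz",o["tool_rot"],degrees=True).as_matrix()
    d=R.T@(np.array(p)-o["tool_pos"]);w=Rot.from_matrix(R.T@Rt(th)).as_rotvec(degrees=True)
    print("t",round(o["time_s"],2),"pos",o["tool_pos"].round(4),"q",o["qpos"].round(1),"zyaw",np.degrees(np.arctan2(R[1,2],R[0,2])).round(2),"xaxis",R[:,0].round(3),"F",o["force"].round(1),"w",round(o["grip_width"],4))
    print("shift m (tool)",d.round(4),"units",(d/.04).round(3),"turn deg",w.round(2),"units",(w/120).round(4))
E
python3 - <<'E'
from h import *
plan([.4585,.2737,.15],143.5)
plan([.4585,.2737,.15],-36.5)
E
```

```text
t 0.25 pos [0.1676 0.6278 0.222 ] q [-74.2  18.4  -4.   83.1   1.3  78.5  -3.3] zyaw 75.06 xaxis [-0.    -0.001 -1.   ] F [-0.8  0.1 -1. ] w 0.0871
shift m (tool) [ 0.0723 -0.3724 -0.267 ] units [ 1.807 -9.31  -6.676] turn deg [-6.844e+01 -4.000e-02 -3.000e-02] units [-5.703e-01 -4.000e-04 -2.000e-04]
t 0.25 pos [0.1676 0.6278 0.222 ] q [-74.2  18.4  -4.   83.1   1.3  78.5  -3.3] zyaw 75.06 xaxis [-0.    -0.001 -1.   ] F [-0.8  0.1 -1. ] w 0.0871
shift m (tool) [ 0.0723 -0.3724 -0.267 ] units [ 1.807 -9.31  -6.676] turn deg [ 1.1156e+02 -3.0000e-02  5.0000e-02] units [ 9.297e-01 -2.000e-04  4.000e-04]
```

{"method": "drive_tool", "body": {"increments": [[[0, -0.93, -0.667], [0, 0, 0]], [[0, -0.93, -0.667], [0, 0, 0]], [[0, -0.93, -0.667], [0, 0, 0]], [[0, -0.93, -0.667], [0, 0, 0]], [[0, -0.93, -0.667], [0, 0, 0]], [[0, -0.93, -0.667], [0, 0, 0]], [[0, -0.93, -0.667], [0, 0, 0]], [[0, -0.93, -0.667], [0, 0, 0]], [[0, -0.93, -0.667], [0, 0, 0]], [[0, -0.93, -0.667], [0, 0, 0]]], "hand": 1}}

```text
time_s: 1.25
tool_pos: [0.4592, 0.2727, 0.2228]
tool_rot: [-23.2, 90.0, 51.9]
force: [1.2, 0.7, -0.3]
grip_width: 0.0871
```

{"method": "drive_tool", "body": {"increments": [[[0, 0, 0], [-0.07, 0, 0]], [[0, 0, 0], [-0.07, 0, 0]], [[0, 0, 0], [-0.07, 0, 0]], [[0, 0, 0], [-0.07, 0, 0]], [[0, 0, 0], [-0.07, 0, 0]], [[0, 0, 0], [-0.07, 0, 0]], [[0, 0, 0], [-0.07, 0, 0]], [[0, 0, 0], [-0.07, 0, 0]], [[0, 0, 0], [-0.01, 0, 0]], [[0, 0, 0], [0, 0, 0]]], "hand": -0.1}}

```text
time_s: 2.25
tool_pos: [0.4582, 0.2743, 0.2226]
tool_rot: [-63.2, 90.0, 80.1]
force: [0.2, 0.0, -0.1]
grip_width: 0.0394
```

```bash
python3 - <<'E'
from h import *
plan([.4585,.2737,.053],143.5)
c=cam("wrist");cv2.imwrite("pics/w1.png",c["frame"][:,:,::-1])
print(proj(c,[.4585,.2737,.074]),proj(c,[.4585,.2737,.046]))
E
```

```text
t 2.25 pos [0.4582 0.2743 0.2226] q [-44.7   4.1  11.5 100.1  -0.8  75.9 110.3] zyaw 143.31 xaxis [ 0.  0. -1.] F [ 0.2  0.  -0.1] w 0.0394
shift m (tool) [ 0.1696  0.0003 -0.0006] units [ 4.239  0.008 -0.014] turn deg [-0.19  0.    0.  ] units [-0.0016  0.      0.    ]
[319.60754119 184.28886012] [319.70738989 177.84227195]
```

View pics/w1.png

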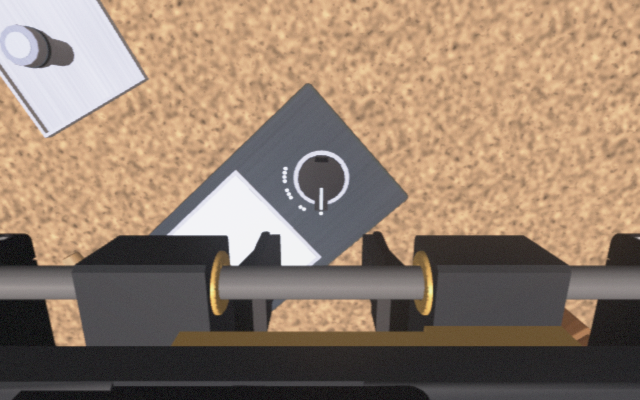

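Wrist view: knob at (321,178), white line upright at column 321, so the bar is square to the jaws and at the first stud. Descending.

{"method": "drive_tool", "body": {"increments": [[[0.8, 0, 0], [0, 0, 0]], [[0.8, 0, 0], [0, 0, 0]], [[0.8, 0, 0], [0, 0, 0]], [[0.8, 0, 0], [0, 0, 0]], [[0.6, 0, 0], [0, 0, 0]], [[0.3, 0, 0], [0, 0, 0]], [[0.1, 0, 0], [0, 0, 0]], [[0, 0, 0], [0, 0, 0]]]}}

```text
time_s: 3.1
tool_pos: [0.4585, 0.2745, 0.0549]
tool_rot: [-117.0, 90.0, 26.5]
force: [0.7, 0.6, 1.5]
grip_width: 0.0393
```

{"method": "drive_tool", "body": {"increments": [[[0, 0, 0], [0, 0, 0]], [[0, 0, 0], [0, 0, 0]], [[0, 0, 0], [0, 0, 0]], [[0, 0, 0], [0, 0, 0]], [[0, 0, 0], [0, 0, 0]]], "hand": -1, "squeeze": 25}}

```text
time_s: 3.6
tool_pos: [0.4585, 0.2745, 0.055]
tool_rot: [-100.4, 90.0, 43.0]
force: [0.8, -0.5, 1.7]
grip_width: 0.0117
```

Gripped (11.7 mm). Turn clockwise about 63°.

{"method": "drive_tool", "body": {"increments": [[[0, 0, 0], [0.06, 0, 0]], [[0, 0, 0], [0.06, 0, 0]], [[0, 0, 0], [0.06, 0, 0]], [[0, 0, 0], [0.06, 0, 0]], [[0, 0, 0], [0.06, 0, 0]], [[0, 0, 0], [0.06, 0, 0]], [[0, 0, 0], [0.06, 0, 0]], [[0, 0, 0], [0.06, 0, 0]], [[0, 0, 0], [0.045, 0, 0]], [[0, 0, 0], [0, 0, 0]]]}}

```text
time_s: 4.6
tool_pos: [0.4585, 0.2747, 0.055]
tool_rot: [-33.0, 90.0, 47.4]
force: [-0.9, 0.8, 2.5]
grip_width: 0.0119
```

```bash
python3 - <<'E'
from h import *
plan([.4585,.2737,.2],80)
print(env.get_obs()["wrist_torque"])
E
```

```text
t 4.6 pos [0.4585 0.2747 0.055 ] q [-50.7  13.2  18.8 111.   -5.1  56.6  50.9] zyaw 80.44 xaxis [ 0.001  0.001 -1.   ] F [-0.9  0.8  2.5] w 0.0119
shift m (tool) [-0.145  -0.0002 -0.0009] units [-3.624 -0.006 -0.022] turn deg [0.44 0.04 0.03] units [0.0037 0.0003 0.0002]
[ 0.01497417  0.15732801 -0.12768065]
```

Release slightly, then rise.

{"method": "drive_tool", "body": {"increments": [[[0, 0, 0], [0, 0, 0]], [[0, 0, 0], [0, 0, 0]], [[0, 0, 0], [0, 0, 0]], [[-0.2, 0, 0], [0, 0, 0]], [[-0.6, 0, 0], [0, 0, 0]], [[-0.9, 0, 0], [0, 0, 0]], [[-0.9, 0, 0], [0, 0, 0]], [[-0.9, 0, 0], [0, 0, 0]], [[-0.7, 0, 0], [0, 0, 0]], [[0, 0, 0], [0, 0, 0]]], "hand": -0.1}}

```text
time_s: 5.6
tool_pos: [0.4606, 0.2756, 0.2279]
tool_rot: [-41.3, 89.5, 39.1]
force: [-0.4, -0.7, 0.3]
grip_width: 0.0392
```

```bash
python3 - <<'E'
from h import *
c=cam("wrist");cv2.imwrite("pics/w2.png",c["frame"][:,:,::-1])
# tongs measurement helpers from scene0
d=load("c0.pkl");s=d["scene"];t=d["side"]
S=lambda u,v:(240+u/5,140+v/5)
T=lambda u,v:(250+u/5,140+v/5)
for nm,a,b in(("blackpad far top",(82,136),(249,49)),("black far botR",(130,142),(302,76)),("hinge top far",(338,42),(583,44)),("hinge right bottom",(373,92),(612,113)),("near tip top-left",(141,187),(250,120)),("near plate top back",(298,104),(495,90)),("far plate",(268,68),(490,44))):
  x,e=tri(s,S(*a),t,T(*b));print(nm,x.round(4),round(e,4))
E
```

```text
blackpad far top [ 0.6122 -0.3273  0.0253] 0.0006
black far botR [ 0.5823 -0.3206  0.0131] 0.0009
hinge top far [ 0.4281 -0.3155  0.0416] 0.0017
hinge right bottom [ 0.4114 -0.2981  0.007 ] 0.0008
near tip top-left [ 0.6034 -0.2494  0.0303] 0.0033
near plate top back [ 0.4757 -0.2825  0.0298] 0.0001
far plate [ 0.4788 -0.3206  0.0362] 0.0005
```

View pics/w2.png

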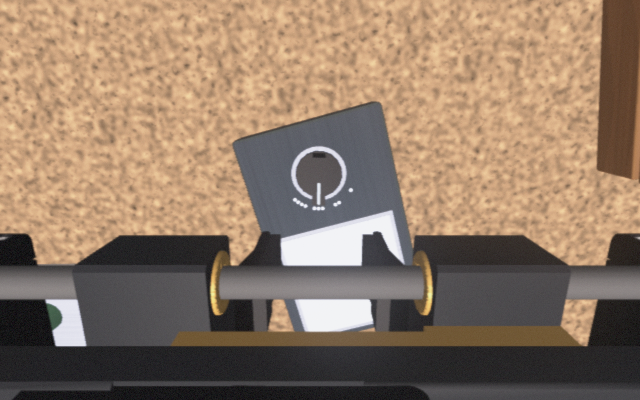

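The white line points at the three studs (318,208): selector done. Move over towards the tongs (≈(0.497,-0.30), yaw ≈5°).

{"method": "drive_tool", "body": {"increments": [[[0, 0, 0], [-0.06, 0, 0]], [[0, 0, 0], [-0.06, 0, 0]], [[0, 0, 0], [0, 0, 0]]], "hand": 0.5}}

```text
time_s: 5.95
tool_pos: [0.4576, 0.2738, 0.2214]
tool_rot: [125.0, 89.9, -140.1]
force: [0.7, -0.4, 0.6]
grip_width: 0.0556
```

```bash
python3 - <<'E'
from h import *
plan([.480,-.30,.22],95)
E
```

```text
t 5.95 pos [0.4576 0.2738 0.2214] q [-51.6   4.1  18.8 100.4  -1.3  75.9  62.4] zyaw 94.89 xaxis [-0.002 -0.001 -1.   ] F [ 0.7 -0.4  0.6] w 0.0556
shift m (tool) [ 0.0021  0.0266 -0.5736] units [  0.054   0.664 -14.341] turn deg [-0.11 -0.07 -0.1 ] units [-0.001  -0.0006 -0.0008]
```

{"method": "drive_tool", "body": {"increments": [[[0, 0.05, -0.96], [0, 0, 0]], [[0, 0.05, -0.96], [0, 0, 0]], [[0, 0.05, -0.96], [0, 0, 0]], [[0, 0.05, -0.96], [0, 0, 0]], [[0, 0.05, -0.96], [0, 0, 0]], [[0, 0.05, -0.96], [0, 0, 0]], [[0, 0.05, -0.96], [0, 0, 0]], [[0, 0.05, -0.96], [0, 0, 0]], [[0, 0.05, -0.96], [0, 0, 0]], [[0, 0.05, -0.96], [0, 0, 0]]]}}

```text
time_s: 6.95
tool_pos: [0.4702, -0.1115, 0.222]
tool_rot: [53.7, 90.0, 148.3]
force: [0.4, -0.1, -0.5]
grip_width: 0.0653
```

{"method": "drive_tool", "body": {"increments": [[[0, 0.05, -0.96], [0, 0, 0]], [[0, 0.05, -0.96], [0, 0, 0]], [[0, 0.05, -0.96], [0, 0, 0]], [[0, 0.05, -0.96], [0, 0, 0]], [[0, 0.05, -0.6], [0, 0, 0]], [[0, 0, 0], [0, 0, 0]], [[0, 0, 0], [0, 0, 0]]]}}

```text
time_s: 7.65
tool_pos: [0.4754, -0.2876, 0.2218]
tool_rot: [65.4, 89.9, 160.1]
force: [0.7, -0.0, -0.1]
grip_width: 0.0654
```

```bash
python3 - <<'E'
from h import *
import pickle
plan([.495,-.30,.22],95)
c=cam("wrist");pickle.dump(c,open("w3.pkl","wb"));cv2.imwrite("pics/w3.png",c["frame"][:,:,::-1])
for p in ([.497,-.30,.036],[.608,-.29,.028],[.42,-.306,.036]):print(proj(c,p))
E
```

```text
t 7.65 pos [ 0.4754 -0.2876  0.2218] q [-19.5   9.3  53.5  98.3  -7.6  76.3 130.1] zyaw 94.68 xaxis [-0.002  0.001 -1.   ] F [ 0.7 -0.  -0.1] w 0.0654
shift m (tool) [ 0.0017 -0.0185 -0.014 ] units [ 0.043 -0.463 -0.349] turn deg [-0.32  0.04 -0.09] units [-0.0027  0.0003 -0.0007]
[306.12807579 197.24141501]
[308.27977553 293.28936691]
[305.61083183 118.13154016]
```

View pics/w3.png

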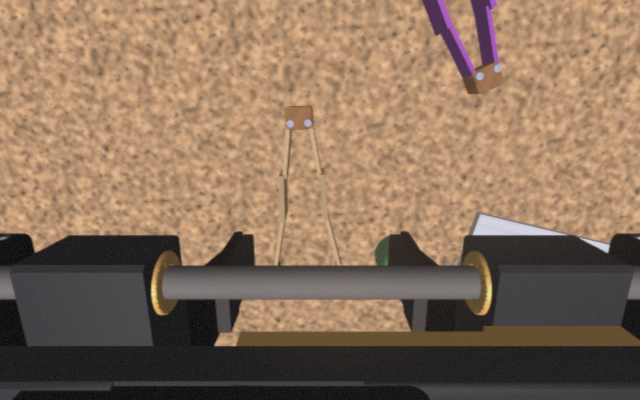

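```bash
python3 - <<'E'
from h import *
c=load("w3.pkl")
crop(c,"w3c.png",250,95,370,275,4)
E
```

```text
(no output)
```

View pics/w3c.png

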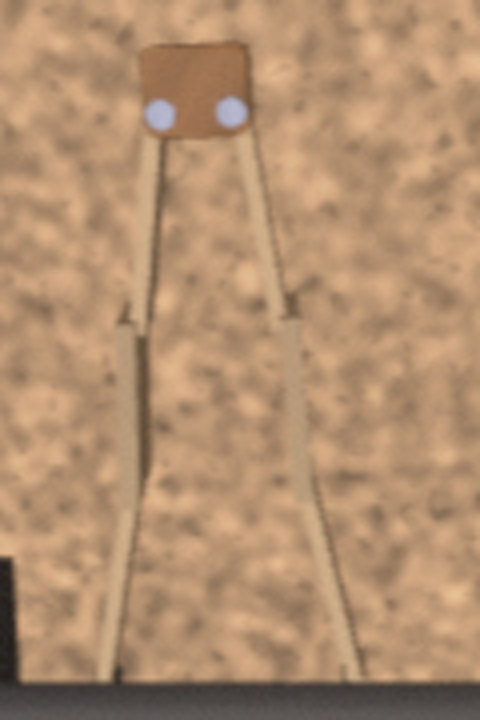

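```bash
python3 - <<'E'
from h import *
c=load("w3.pkl")
f=lambda u,v,z:onz(c,250+u/4,95+v/4,z)[:2]
L1,L2,R1,R2=[f(*p,.036) for p in((117,322),(121,502),(300,320),(311,497))]
print(L1,L2,R1,R2)
b=(L1+R1)/2;e=(L2+R2)/2
print("plate len",np.linalg.norm(e-b),"w back",np.linalg.norm(R1-L1),"front",np.linalg.norm(R2-L2),"mid",(b+e)/2,"yaw",np.degrees(np.arctan2(*(e-b)[::-1])))
for z in(.036,.042):
  T=f(195,43,z);print("tail",T, "dist",np.linalg.norm((b+e)/2-T),"yaw",np.degrees(np.arctan2(*((b+e)/2-T)[::-1])))
A=(f(110,670,.028)+f(352,670,.028))/2
print("arm mid",A,np.degrees(np.arctan2(*(A-T)[::-1])))
E
```

```text
[ 0.47710821 -0.32792988] [ 0.52355577 -0.32448627] [ 0.4729208  -0.28311825] [ 0.51826649 -0.27645095]
plate len 0.04617421286819036 w back 0.045006846011240796 front 0.048325655166935204 mid [ 0.49796282 -0.30299634] yaw 6.285715487889344
tail [ 0.40923494 -0.31320453] dist 0.08931317715423624 yaw 6.563056946583479
tail [ 0.40915862 -0.31285146] dist 0.08934936434127871 yaw 6.332536434244626
arm mid [ 0.57130914 -0.29325244] 6.8918672046491585
```

Tongs: grip (0.498,-0.303), yaw 6.4°, plate length/width and tail distance agree with the given sizes.

```bash
python3 - <<'E'
from h import *
plan([.4985,-.303,.004],96.4)
E
```

```text
t 7.7 pos [ 0.4758 -0.2866  0.2218] q [-19.5   9.2  53.4  98.4  -7.6  76.3 130.2] zyaw 94.81 xaxis [-0.001  0.001 -1.   ] F [-0.  -0.3 -0.5] w 0.0651
shift m (tool) [ 0.2178 -0.0214 -0.0185] units [ 5.445 -0.536 -0.463] turn deg [-1.59  0.07 -0.06] units [-0.0132  0.0006 -0.0005]
```

{"method": "drive_tool", "body": {"increments": [[[0, -0.536, -0.463], [0, 0, 0]], [[0.5, 0, 0], [-0.0132, 0, 0]], [[0.8, 0, 0], [0, 0, 0]], [[0.8, 0, 0], [0, 0, 0]], [[0.8, 0, 0], [0, 0, 0]], [[0.5, 0, 0], [0, 0, 0]], [[0, 0, 0], [0, 0, 0]], [[0, 0, 0], [0, 0, 0]]], "hand": 0.56}}

```text
time_s: 8.5
tool_pos: [0.4994, -0.3031, 0.0869]
tool_rot: [-14.5, 90.0, 82.0]
force: [-0.3, -0.6, 0.0]
grip_width: 0.0679
```

```bash
python3 - <<'E'
from h import *
plan([.4985,-.303,.004],96.4)
c=cam("wrist");cv2.imwrite("pics/w4.png",c["frame"][:,:,::-1])
E
```

```text
t 8.5 pos [ 0.4994 -0.3031  0.0869] q [-12.5  22.1  49.9 103.3 -18.8  63.3 140.4] zyaw 96.52 xaxis [ 0.     0.001 -1.   ] F [-0.3 -0.6  0. ] w 0.0679
shift m (tool) [0.0829 0.0009 0.0002] units [2.072 0.023 0.005] turn deg [0.12 0.04 0.01] units [0.001  0.0004 0.0001]
```

View pics/w4.png

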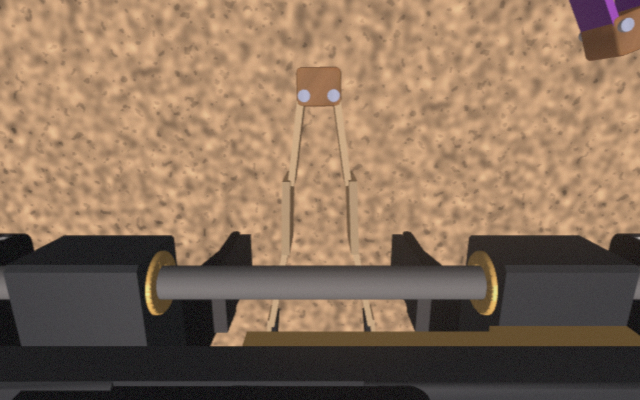

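Tongs centred (hinge at (319,87), arms symmetric about column 320). Joint 7 nears its limit, so I take the equivalent half-turned grasp.

{"method": "drive_tool", "body": {"increments": [[[0, 0, 0], [0.07, 0, 0]], [[0, 0, 0], [0.07, 0, 0]], [[0, 0, 0], [0.07, 0, 0]], [[0, 0, 0], [0.07, 0, 0]], [[0, 0, 0], [0.07, 0, 0]], [[0, 0, 0], [0.07, 0, 0]], [[0, 0, 0], [0.07, 0, 0]], [[0, 0, 0], [0.07, 0, 0]], [[0, 0, 0], [0.07, 0, 0]], [[0, 0, 0], [0.07, 0, 0]]]}}

```text
time_s: 9.55
tool_pos: [0.5003, -0.3042, 0.0883]
tool_rot: [-15.3, 89.8, -3.1]
force: [-0.0, 0.0, -0.3]
grip_width: 0.0678
```

{"method": "drive_tool", "body": {"increments": [[[0, 0, 0], [0.07, 0, 0]], [[0, 0, 0], [0.07, 0, 0]], [[0, 0, 0], [0.07, 0, 0]], [[0, 0, 0], [0.07, 0, 0]], [[0, 0, 0], [0.07, 0, 0]], [[0, 0, 0], [0.07, 0, 0]], [[0, 0, 0], [0.07, 0, 0]], [[0, 0, 0], [0.07, 0, 0]], [[0, 0, 0], [0.07, 0, 0]], [[0, 0, 0], [0.07, 0, 0]]]}}

```text
time_s: 10.55
tool_pos: [0.5003, -0.3042, 0.0882]
tool_rot: [73.5, 89.8, 1.6]
force: [-0.1, 0.8, -0.2]
grip_width: 0.0678
```

{"method": "drive_tool", "body": {"increments": [[[0, 0, 0], [0.07, 0, 0]], [[0, 0, 0], [0.03, 0, 0]], [[0, 0, 0], [0, 0, 0]], [[0, 0, 0], [0, 0, 0]]]}}

```text
time_s: 10.95
tool_pos: [0.4998, -0.3043, 0.0876]
tool_rot: [87.5, 89.9, 4.1]
force: [-0.4, 0.3, -0.6]
grip_width: 0.0679
```

```bash
python3 - <<'E'
from h import *
plan([.4985,-.303,.004],-83.6)
import pickle
c=cam("wrist");pickle.dump(c,open("w5.pkl","wb"));cv2.imwrite("pics/w5.png",c["frame"][:,:,::-1])
E
```

```text
t 10.95 pos [ 0.4998 -0.3043  0.0876] q [-25.4  32.7  70.3 103.6 -33.4  67.9 -28. ] zyaw -83.42 xaxis [ 0.002  0.    -1.   ] F [-0.4  0.3 -0.6] w 0.0679
shift m (tool) [ 0.0836 -0.0013 -0.0014] units [ 2.089 -0.032 -0.035] turn deg [ 0.18  0.   -0.11] units [ 0.0015  0.     -0.0009]
```

View pics/w5.png

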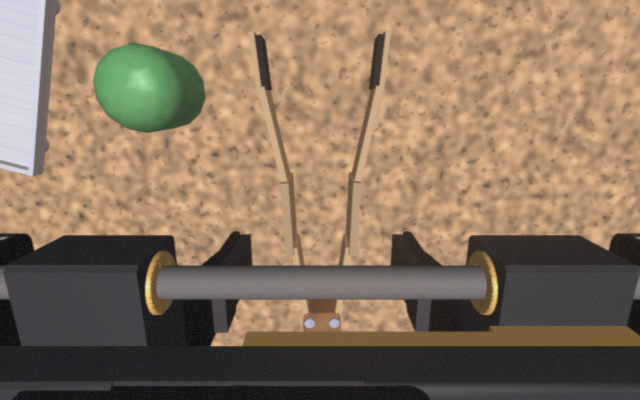

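Tips now seen ahead at (262,60)/(379,60), centred on column 320. Descend in small steps, watching joint 3.

{"method": "drive_tool", "body": {"increments": [[[0.3, -0.03, -0.03], [0, 0, 0]], [[0.3, 0, 0], [0, 0, 0]], [[0, 0, 0], [0, 0, 0]]]}}

```text
time_s: 11.3
tool_pos: [0.4962, -0.3021, 0.0602]
tool_rot: [-127.0, 89.8, 149.4]
force: [-0.7, 0.2, 0.1]
grip_width: 0.0677
```

```bash
python3 - <<'E'
from h import *
plan([.4985,-.303,.004],-83.6)
E
```

```text
t 11.3 pos [ 0.4962 -0.3021  0.0602] q [-24.2  34.2  68.5 105.1 -35.   65.7 -27.1] zyaw -83.54 xaxis [-0.003  0.002 -1.   ] F [-0.7  0.2  0.1] w 0.0677
shift m (tool) [0.0562 0.0023 0.0012] units [1.404 0.059 0.031] turn deg [ 0.06 -0.13  0.17] units [ 0.0005 -0.0011  0.0015]
```

{"method": "drive_tool", "body": {"increments": [[[0.4, 0.05, 0.03], [0, -0.001, 0.001]], [[0.4, 0, 0], [0, 0, 0]], [[0.35, 0, 0], [0, 0, 0]], [[0.2, 0, 0], [0, 0, 0]], [[0, 0, 0], [0, 0, 0]], [[0, 0, 0], [0, 0, 0]]]}}

```text
time_s: 11.9
tool_pos: [0.4997, -0.3047, 0.0086]
tool_rot: [39.4, 89.8, -44.2]
force: [0.4, -0.8, 0.5]
grip_width: 0.068
```

```bash
python3 - <<'E'
from h import *
plan([.4985,-.303,.004],-83.6)
c=cam("wrist");cv2.imwrite("pics/w6.png",c["frame"][:,:,::-1])
E
```

```text
t 11.9 pos [ 0.4997 -0.3047  0.0086] q [-20.9  37.7  64.1 106.8 -39.   60.9 -24.7] zyaw -83.57 xaxis [ 0.002 -0.002 -1.   ] F [ 0.4 -0.8  0.5] w 0.068
shift m (tool) [ 0.0046 -0.001  -0.0019] units [ 0.114 -0.026 -0.047] turn deg [ 0.03  0.14 -0.11] units [ 0.0002  0.0011 -0.0009]
```

View pics/w6.png

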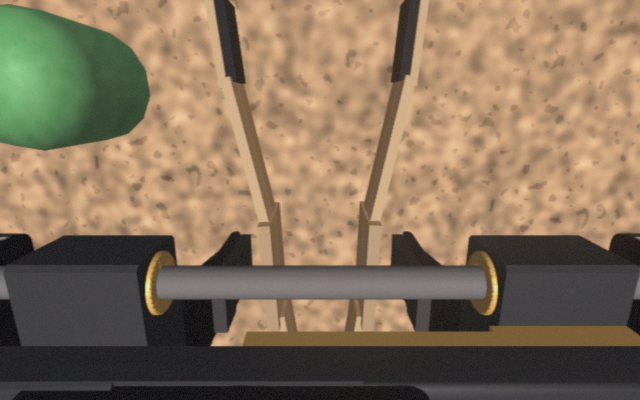

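{"method": "drive_tool", "body": {"increments": [[[0.08, -0.02, -0.04], [0, 0, 0]], [[0, 0, 0], [0, 0, 0]], [[0, 0, 0], [0, 0, 0]], [[0, 0, 0], [0, 0, 0]], [[0, 0, 0], [0, 0, 0]], [[0, 0, 0], [0, 0, 0]]], "hand": -0.06, "squeeze": 15}}

```text
time_s: 12.55
tool_pos: [0.499, -0.303, 0.0055]
tool_rot: [48.8, 89.8, -34.8]
force: [-0.3, -0.6, 1.0]
grip_width: 0.0415
```

```bash
python3 - <<'E'
from h import *
plan([.4985,-.303,.004],-83.6)
c=cam("wrist");cv2.imwrite("pics/w7.png",c["frame"][:,:,::-1])
E
```

```text
t 12.55 pos [ 0.499  -0.303   0.0055] q [-21.   37.7  64.  107.1 -39.2  60.5 -24.6] zyaw -83.56 xaxis [ 0.003 -0.002 -1.   ] F [-0.3 -0.6  1. ] w 0.0415
shift m (tool) [ 0.0015 -0.0005 -0.0001] units [ 0.038 -0.012 -0.002] turn deg [ 0.04  0.13 -0.15] units [ 0.0003  0.0011 -0.0012]
```

View pics/w7.png

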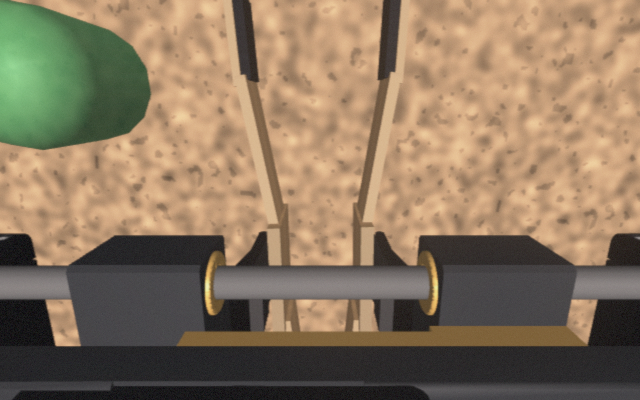

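Tongs held, partly squeezed (41.5 mm), tips open. Lift.

{"method": "drive_tool", "body": {"increments": [[[-0.2, 0, 0], [0, 0, 0]], [[-0.4, 0, 0], [0, 0, 0]], [[-0.5, 0, 0], [0, 0, 0]], [[-0.5, 0, 0], [0, 0, 0]], [[-0.2, 0, 0], [0, 0, 0]], [[0, 0, 0], [0, 0, 0]]]}}

```text
time_s: 13.2
tool_pos: [0.4995, -0.3033, 0.0791]
tool_rot: [59.6, 89.7, -24.0]
force: [-0.4, -1.0, -1.5]
grip_width: 0.0408
```

```bash
python3 - <<'E'
from h import *
plan([.48,-.07,.13],-85)
c=cam("wrist");cv2.imwrite("pics/w8.png",c["frame"][:,:,::-1])
E
```

```text
t 13.2 pos [ 0.4995 -0.3033  0.0791] q [-24.3  31.5  67.9 104.3 -32.1  66.1 -29.2] zyaw -83.56 xaxis [ 0.005 -0.002 -1.   ] F [-0.4 -1.  -1.5] w 0.0408
shift m (tool) [-0.0516  0.0071 -0.2339] units [-1.289  0.177 -5.847] turn deg [ 1.44  0.17 -0.29] units [ 0.012   0.0014 -0.0024]
```

View pics/w8.png

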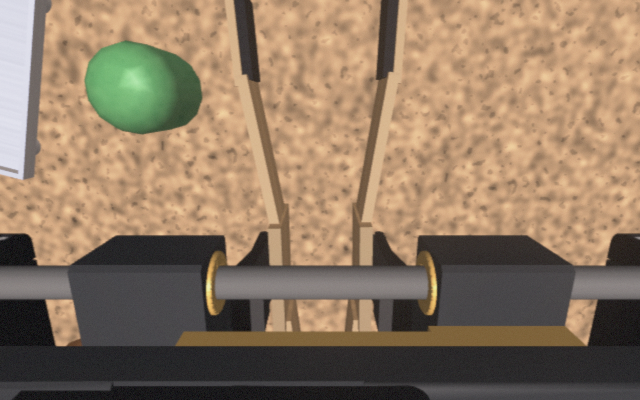

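{"method": "drive_tool", "body": {"increments": [[[-0.5, 0.02, -0.4], [0, 0, 0]], [[-0.5, 0.02, -0.6], [0, 0, 0]], [[-0.3, 0.02, -0.8], [0, 0, 0]], [[0, 0.02, -0.8], [0, 0, 0]], [[0, 0.02, -0.8], [0, 0, 0]], [[0, 0.02, -0.8], [0, 0, 0]], [[0, 0.02, -0.8], [0, 0, 0]], [[0, 0.02, -0.6], [0, 0, 0]], [[0, 0.02, -0.25], [0.012, 0.001, -0.002]], [[0, 0, 0], [0, 0, 0]]]}}

```text
time_s: 14.25
tool_pos: [0.4788, -0.067, 0.1281]
tool_rot: [-109.3, 89.8, 165.9]
force: [-0.5, -0.0, -0.7]
grip_width: 0.0407
```

```bash
python3 - <<'E'
from h import *
import pickle
plan([.48,-.07,.13],-85)
c={n:cam(n) for n in("wrist","scene","side")};pickle.dump(c,open("w9.pkl","wb"));cv2.imwrite("pics/w9.png",c["wrist"]["frame"][:,:,::-1])
crop(c["scene"],"s9.png",240,120,400,260,5)
E
```

```text
t 14.25 pos [ 0.4788 -0.067   0.1281] q [-61.6   2.3  68.8 114.6  -2.4  64.8 -76.6] zyaw -84.77 xaxis [-0.003  0.001 -1.   ] F [-0.5 -0.  -0.7] w 0.0407
shift m (tool) [-0.0019  0.0009  0.0031] units [-0.047  0.024  0.077] turn deg [ 0.23 -0.07  0.19] units [ 0.0019 -0.0006  0.0016]
```

View pics/w9.png

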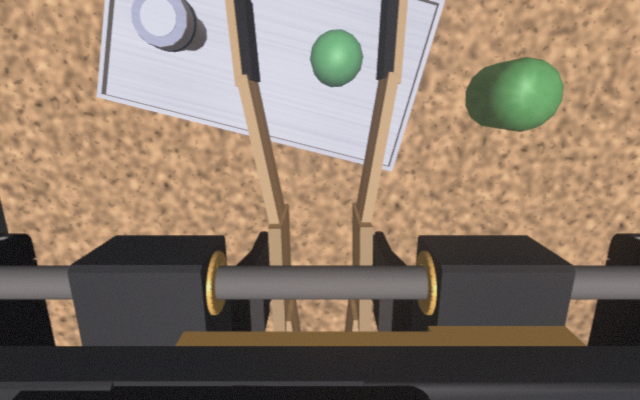

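View pics/s9.png

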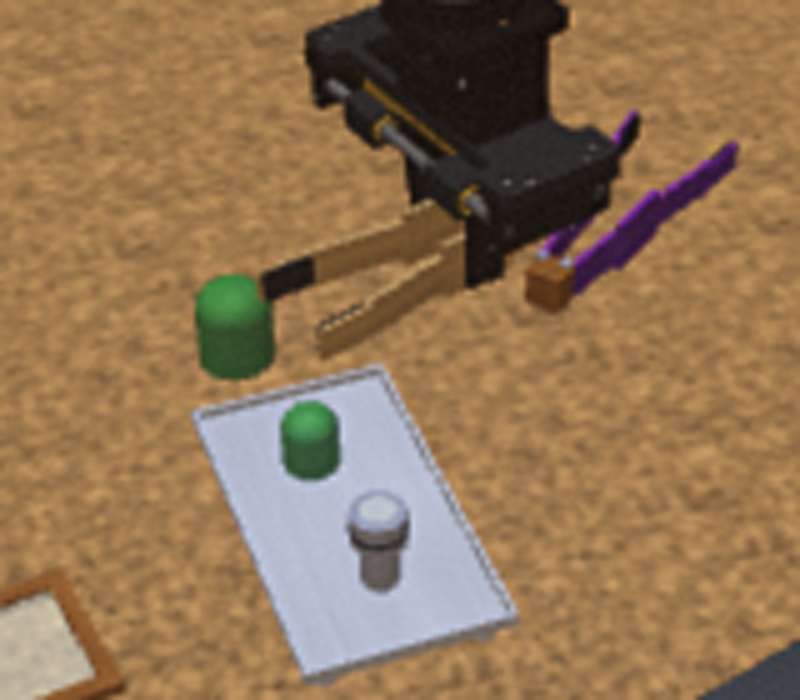

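```bash
python3 - <<'E'
from h import *
c9=load("w9.pkl")
# held tongs visible so earlier frames used for scene/side
c0=load("c0.pkl")
cs={"scene":c0["scene"],"side":c0["side"],"wrist":c9["wrist"]}
seed={"scene":(302,208),"side":(304,205),"wrist":(336,58)}
cen={}
for n,c in cs.items():
    f=c["frame"].astype(int);m=((f[:,:,1]>f[:,:,0]*1.25)&(f[:,:,1]>f[:,:,2]*1.15)&(f[:,:,1]>40)).astype(np.uint8)
    k,lab,st,ce=cv2.connectedComponentsWithStats(m);i=lab[seed[n][1],seed[n][0]];cen[n]=ce[i];print(n,i,st[i],ce[i])
for a,b in(("scene","side"),("scene","wrist"),("side","wrist")):print(a,b,tri(cs[a],cen[a],cs[b],cen[b]))
for n in cs: print(n,"z.038",onz(cs[n],*cen[n],.038))
o=env.get_obs();print(o["tool_pos"])
w=cs["wrist"]
# tray corners z=.024
for p in((98,97),(391,169),(440,2),(248,136)):print("tray rim",onz(w,*p,.024)[:2])
print("purple hinge",onz(c0["scene"],349,176,.02),onz(c0["side"],392,195,.02))
print("eyepiece",onz(w,160,16,.07))
# pads
for p in((238,80),(256,80),(383,78),(398,78),(245,78),(388,76)):print(onz(w,*p,.128+.0125+.01)[:2])
E
```

```text
scene 2 [296 200  12  16 144] [301.43055556 207.70833333]
side 22 [297 195  13  18 166] [303.21084337 202.5060241 ]
wrist 1 [ 311   30   51   55 2181] [336.16735442  56.96652912]
scene side (array([ 0.57890134, -0.06423709,  0.0408326 ]), np.float64(0.0008383698528308498))
scene wrist (array([ 0.57785186, -0.06708312,  0.0372845 ]), np.float64(0.00026603448370475535))
side wrist (array([ 0.57839499, -0.0671051 ,  0.03929999]), np.float64(0.0008495596582704063))
scene z.038 [ 0.57801968 -0.06625939  0.038     ]
side z.038 [ 0.57919394 -0.06888194  0.038     ]
wrist z.038 [ 0.57793594 -0.06715719  0.038     ]
[ 0.47904831 -0.07038041  0.12855666]
tray rim [0.53748305 0.09835901]
tray rim [ 0.50515864 -0.11651196]
tray rim [ 0.61990746 -0.13288758]
tray rim [ 0.5198051  -0.00892809]
purple hinge [ 0.37008626 -0.14154108  0.02      ] [ 0.37042243 -0.13339814  0.02      ]
eyepiece [0.58659409 0.03347047 0.07      ]
[ 0.55418399 -0.02882295]
[ 0.55479046 -0.03541318]
[ 0.55976026 -0.08180158]
[ 0.56026463 -0.08728258]
[ 0.55511864 -0.03136072]
[ 0.56061833 -0.0835307 ]
```

Diffuser centre (0.578,-0.067,0.038), consistent across three views; tray near rim is 65 mm from it and runs at about -8.6°. I'll line the tongs up with the tray's x so the plates stay clear of the rim.

```bash
python3 - <<'E'
from h import *
plan([.488,-.0534,.11],-98.6)
E
```

```text
t 14.4 pos [ 0.479  -0.0704  0.1286] q [-61.4   2.4  68.9 114.6  -2.4  64.7 -76.5] zyaw -85.04 xaxis [-0.003 -0.001 -1.   ] F [-1.3 -0.5 -0.8] w 0.041
shift m (tool) [ 0.0185  0.0104 -0.0162] units [ 0.463  0.261 -0.404] turn deg [13.56  0.06  0.15] units [0.113  0.0005 0.0012]
```

{"method": "drive_tool", "body": {"increments": [[[0.1, 0.26, -0.4], [0, 0, 0.001]], [[0.2, 0, 0], [0.04, 0, 0]], [[0.16, 0, 0], [0.04, 0, 0]], [[0, 0, 0], [0.033, 0, 0]], [[0, 0, 0], [0, 0, 0]], [[0, 0, 0], [0, 0, 0]]]}}

```text
time_s: 15.0
tool_pos: [0.4883, -0.0536, 0.1104]
tool_rot: [12.1, 90.0, -86.4]
force: [0.1, -0.7, -0.8]
grip_width: 0.0408
```

```bash
python3 - <<'E'
from h import *
import pickle
plan([.488,-.0534,.026],-98.6)
c={n:cam(n) for n in("wrist","scene","side")};pickle.dump(c,open("w10.pkl","wb"));cv2.imwrite("pics/w10.png",c["wrist"]["frame"][:,:,::-1])
crop(c["side"],"s10.png",240,120,400,260,5)
plan([.488,-.0534,.026],-98.6)
E
```

```text
t 15.0 pos [ 0.4883 -0.0536  0.1104] q [-60.9   7.2  68.5 114.9  -7.5  62.6 -87.6] zyaw -98.55 xaxis [ 0.    -0.001 -1.   ] F [ 0.1 -0.7 -0.8] w 0.0408
shift m (tool) [ 0.0844 -0.0004 -0.0002] units [ 2.111 -0.009 -0.004] turn deg [ 0.05  0.04 -0.01] units [ 0.0004  0.0003 -0.0001]
t 15.15 pos [ 0.4885 -0.0529  0.1106] q [-61.    7.2  68.5 114.9  -7.5  62.6 -87.7] zyaw -98.54 xaxis [ 0.  0. -1.] F [ 0.   0.4 -1. ] w 0.0411
shift m (tool) [ 0.0846 -0.0004  0.0006] units [ 2.114 -0.01   0.015] turn deg [ 0.06 -0.01 -0.02] units [ 0.0005 -0.0001 -0.0002]
```

View pics/w10.png

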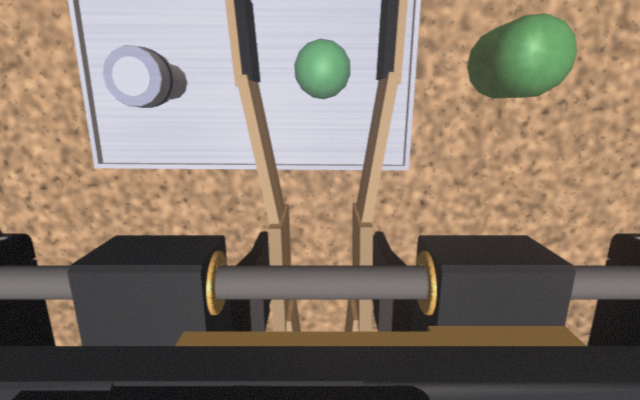

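View pics/s10.png

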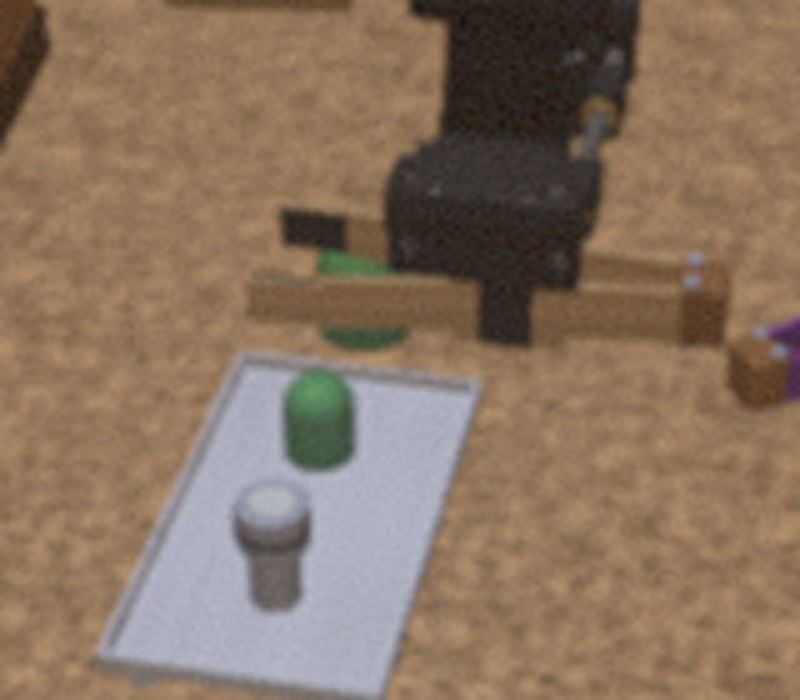

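Wrist view: the diffuser (322,69) lies midway between the pads (inner faces at columns ~256 and ~379), tray edge level at row 168. Descend.

{"method": "drive_tool", "body": {"increments": [[[0.4, 0, 0], [0, 0, 0]], [[0.5, 0, 0], [0, 0, 0]], [[0.3, 0, 0], [0, 0, 0]], [[0, 0, 0], [0, 0, 0]]]}}

```text
time_s: 15.55
tool_pos: [0.487, -0.0526, 0.0612]
tool_rot: [-63.6, 89.8, -162.1]
force: [0.6, 0.2, -1.0]
grip_width: 0.0413
```

```bash
python3 - <<'E'
from h import *
plan([.488,-.0534,.026],-98.6)
c=cam("wrist");cv2.imwrite("pics/w11.png",c["frame"][:,:,::-1])
E
```

```text
t 15.55 pos [ 0.487  -0.0526  0.0612] q [-55.9  13.9  65.3 117.5 -14.9  57.6 -81.6] zyaw -98.54 xaxis [-0.003 -0.001 -1.   ] F [ 0.6  0.2 -1. ] w 0.0413
shift m (tool) [0.0351 0.0012 0.0006] units [0.879 0.03  0.014] turn deg [0.06 0.08 0.16] units [0.0005 0.0007 0.0013]
```

View pics/w11.png

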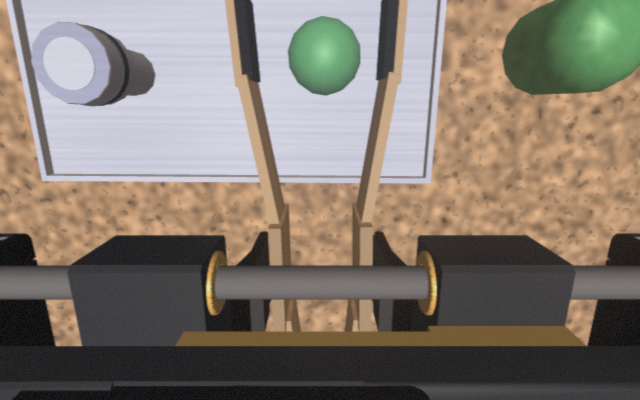

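Diffuser appears about 2 mm to the right of the pads' midline; correct and go down.

{"method": "drive_tool", "body": {"increments": [[[0.2, 0.03, 0.06], [0, 0, 0.001]], [[0.3, 0, 0], [0, 0, 0]], [[0.2, 0, 0], [0, 0, 0]], [[0.15, 0, 0], [0, 0, 0]], [[0, 0, 0], [0, 0, 0]], [[0, 0, 0], [0, 0, 0]]]}}

```text
time_s: 16.2
tool_pos: [0.4893, -0.0553, 0.0284]
tool_rot: [81.2, 89.9, -17.3]
force: [-0.1, -0.1, -1.2]
grip_width: 0.0409
```

```bash
python3 - <<'E'
from h import *
plan([.488,-.0554,.026],-98.6)
c=cam("wrist");cv2.imwrite("pics/w12.png",c["frame"][:,:,::-1])
c=cam("side");crop(c,"s12.png",260,140,390,260,5)
E
```

```text
t 16.2 pos [ 0.4893 -0.0553  0.0284] q [-51.8  18.   62.1 118.8 -19.7  54.1 -77.6] zyaw -98.57 xaxis [ 0.002 -0.001 -1.   ] F [-0.1 -0.1 -1.2] w 0.0409
shift m (tool) [ 0.0024 -0.0012  0.0003] units [ 0.06  -0.031  0.008] turn deg [ 0.03  0.02 -0.12] units [ 0.0003  0.0002 -0.001 ]
```

View pics/w12.png

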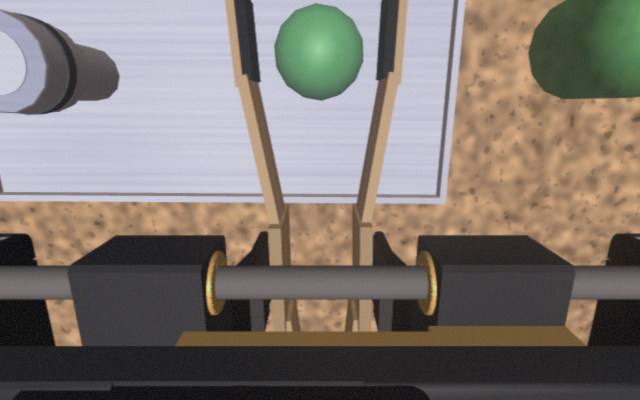

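View pics/s12.png

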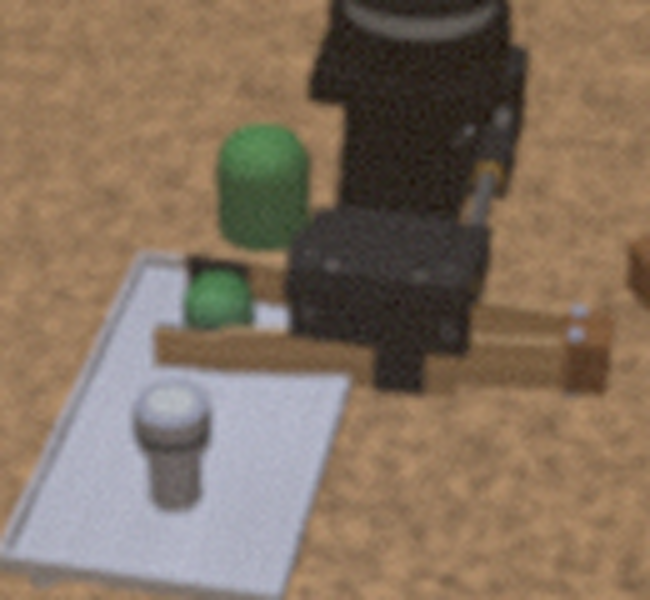

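Diffuser centred (319,52) between the pads, but it sits rather toward the pads' rear; back off 7 mm, which also clears the rim better, then set the height.

{"method": "drive_tool", "body": {"increments": [[[0, -0.09, 0], [0, 0, 0]], [[0, -0.09, 0], [0, 0, 0]], [[0.06, 0, 0], [0, 0, 0]], [[0, 0, 0], [0, 0, 0]]]}}

```text
time_s: 16.7
tool_pos: [0.4819, -0.0537, 0.0259]
tool_rot: [105.0, 89.9, 6.4]
force: [0.5, -0.3, -1.0]
grip_width: 0.0407
```

```bash
python3 - <<'E'
from h import *
plan([.481,-.0544,.026],-98.6)
c=cam("wrist");cv2.imwrite("pics/w13.png",c["frame"][:,:,::-1])
E
```

```text
t 16.7 pos [ 0.4819 -0.0537  0.0259] q [-52.8  17.1  62.7 119.9 -19.1  53.5 -78.1] zyaw -98.54 xaxis [ 0.002  0.    -1.   ] F [ 0.5 -0.3 -1. ] w 0.0407
shift m (tool) [-0.0001 -0.0008  0.0009] units [-0.003 -0.019  0.022] turn deg [ 0.06 -0.03 -0.11] units [ 0.0005 -0.0003 -0.0009]
```

View pics/w13.png

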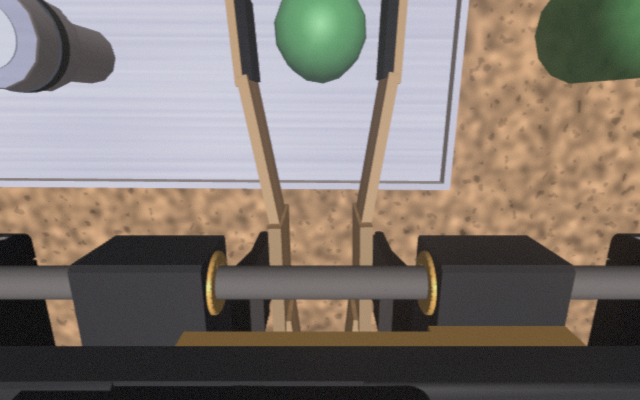

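Good. Squeeze the tongs shut.

{"method": "drive_tool", "body": {"increments": [[[0, 0, 0], [0, 0, 0]], [[0, 0, 0], [0, 0, 0]], [[0, 0, 0], [0, 0, 0]], [[0, 0, 0], [0, 0, 0]], [[0, 0, 0], [0, 0, 0]], [[0, 0, 0], [0, 0, 0]], [[0, 0, 0], [0, 0, 0]]], "hand": -1, "squeeze": 28}}

```text
time_s: 17.45
tool_pos: [0.4823, -0.054, 0.0261]
tool_rot: [91.6, 89.9, -6.9]
force: [0.7, 0.4, 0.2]
grip_width: 0.034
```

```bash
python3 - <<'E'
from h import *
plan([.481,-.0544,.026],-98.6)
c=cam("wrist");cv2.imwrite("pics/w14.png",c["frame"][:,:,::-1])
E
```

```text
t 17.45 pos [ 0.4823 -0.054   0.0261] q [-52.7  17.2  62.7 119.9 -19.   53.5 -78.2] zyaw -98.56 xaxis [ 0.002 -0.    -1.   ] F [0.7 0.4 0.2] w 0.034
shift m (tool) [ 0.0001 -0.0012  0.0006] units [ 0.002 -0.029  0.015] turn deg [ 0.04 -0.   -0.14] units [ 0.0004 -0.     -0.0011]
```

View pics/w14.png

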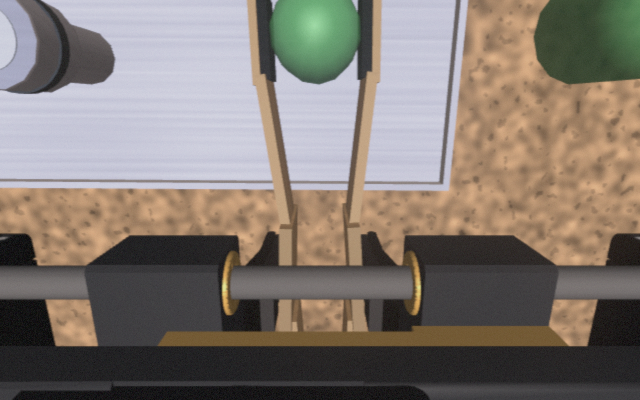

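Shut on the glass at 34.0 mm. Lift.

{"method": "drive_tool", "body": {"increments": [[[-0.1, 0, 0], [0, 0, 0]], [[-0.2, 0, 0], [0, 0, 0]], [[-0.3, 0, 0], [0, 0, 0]], [[-0.4, 0, 0], [0, 0, 0]], [[-0.5, 0, 0], [0, 0, 0]], [[-0.5, 0, 0], [0, 0, 0]], [[-0.5, 0, 0], [0, 0, 0]], [[-0.3, 0, 0], [0, 0, 0]], [[0, 0, 0], [0, 0, 0]]]}}

```text
time_s: 18.4
tool_pos: [0.4831, -0.054, 0.1398]
tool_rot: [120.4, 89.7, 21.9]
force: [0.1, -0.2, -1.4]
grip_width: 0.0338
```

```bash
python3 - <<'E'
from h import *
plan([.482,.30,.138],-98.6)
c=cam("wrist");cv2.imwrite("pics/w15.png",c["frame"][:,:,::-1])
c=cam("side");crop(c,"s15.png",240,100,400,240,5)
E
```

```text
t 18.4 pos [ 0.4831 -0.054   0.1398] q [-62.8   0.3  67.4 113.9  -0.4  65.7 -93.7] zyaw -98.57 xaxis [ 0.006  0.002 -1.   ] F [ 0.1 -0.2 -1.4] w 0.0338
shift m (tool) [ 0.0026 -0.0539 -0.3499] units [ 0.065 -1.347 -8.747] turn deg [ 0.03 -0.17 -0.3 ] units [ 0.0003 -0.0015 -0.0025]
```

View pics/w15.png

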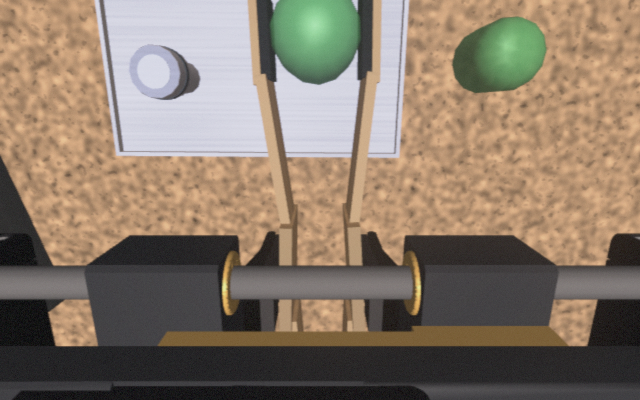

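View pics/s15.png

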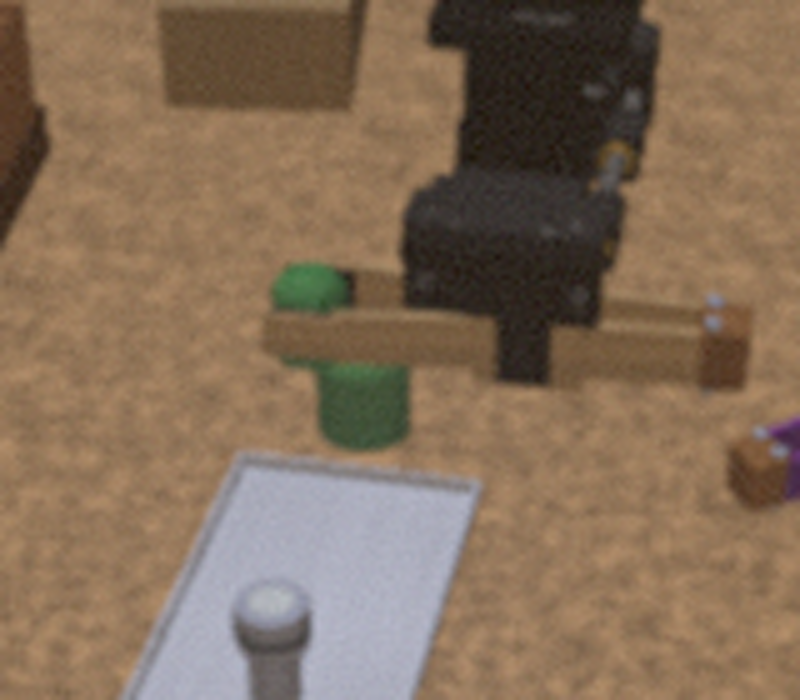

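{"method": "drive_tool", "body": {"increments": [[[0, -0.05, -0.3], [0, 0, 0]], [[0, -0.1, -0.6], [0, 0, 0]], [[0, -0.1, -0.6], [0, 0, 0]], [[0, -0.1, -0.6], [0, 0, 0]], [[0, -0.1, -0.6], [-0.03, 0, 0]], [[0, -0.1, -0.5], [-0.03, 0, 0]], [[0, 0, 0], [0, 0, 0]]]}}

```text
time_s: 19.2
tool_pos: [0.4771, 0.0793, 0.1374]
tool_rot: [58.6, 89.9, -32.3]
force: [-0.8, 0.4, -1.9]
grip_width: 0.0344
```

```bash
python3 - <<'E'
from h import *
plan([.480,.275,.135],-84)
E
```

```text
t 19.2 pos [0.4771 0.0793 0.1374] q [ -70.7    0.5   59.2  114.1   -0.4   65.6 -102.2] zyaw -90.88 xaxis [ 0.001 -0.001 -1.   ] F [-0.8  0.4 -1.9] w 0.0344
shift m (tool) [ 2.300e-03 -1.000e-04 -1.958e-01] units [ 5.700e-02 -3.000e-03 -4.894e+00] turn deg [-6.88  0.04 -0.06] units [-0.0573  0.0003 -0.0005]
```

{"method": "drive_tool", "body": {"increments": [[[0, 0, -0.4], [0, 0, 0]], [[0, 0, -0.7], [0, 0, 0]], [[0, 0, -0.8], [0, 0, 0]], [[0, 0, -0.8], [0, 0, 0]], [[0, 0, -0.8], [0, 0, 0]], [[0, 0, -0.7], [0, 0, 0]], [[0, 0, -0.5], [-0.02, 0, 0]], [[0, 0, -0.2], [-0.02, 0, 0]], [[0, 0, 0], [-0.017, 0, 0]], [[0, 0, 0], [0, 0, 0]]]}}

```text
time_s: 20.2
tool_pos: [0.4823, 0.2716, 0.1377]
tool_rot: [53.5, 89.9, -31.0]
force: [-0.8, -1.0, -1.3]
grip_width: 0.034
```

```bash
python3 - <<'E'
from h import *
import pickle
plan([.480,.275,.129],-84)
c={n:cam(n) for n in("wrist","scene","side")};pickle.dump(c,open("w16.pkl","wb"))
crop(c["scene"],"sc16.png",320,200,450,345,5);crop(c["side"],"s16.png",235,225,395,385,5);cv2.imwrite("pics/w16.png",c["wrist"]["frame"][:,:,::-1])
E
```

```text
t 20.2 pos [0.4823 0.2716 0.1377] q [ -76.7   13.3   50.6  104.8  -11.    67.  -106.9] zyaw -84.44 xaxis [ 0.002 -0.001 -1.   ] F [-0.8 -1.  -1.3] w 0.034
shift m (tool) [ 0.0087 -0.002  -0.0036] units [ 0.218 -0.05  -0.09 ] turn deg [-0.44  0.08 -0.11] units [-0.0037  0.0007 -0.0009]
```

View pics/sc16.png

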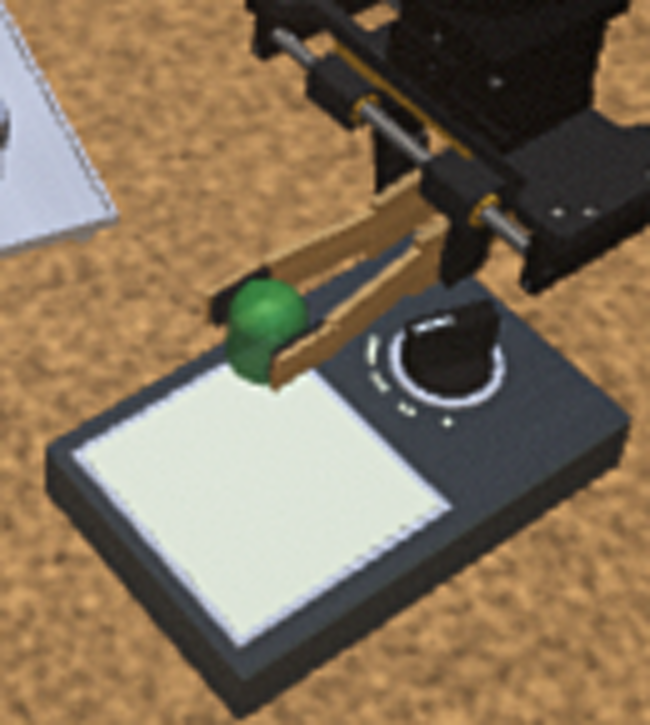

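View pics/s16.png

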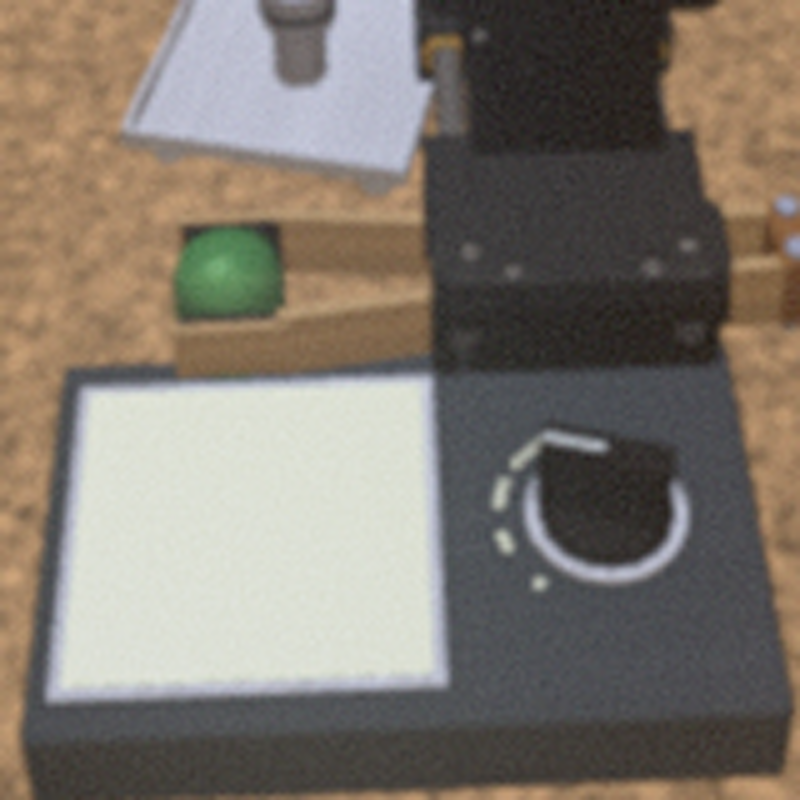

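View pics/w16.png

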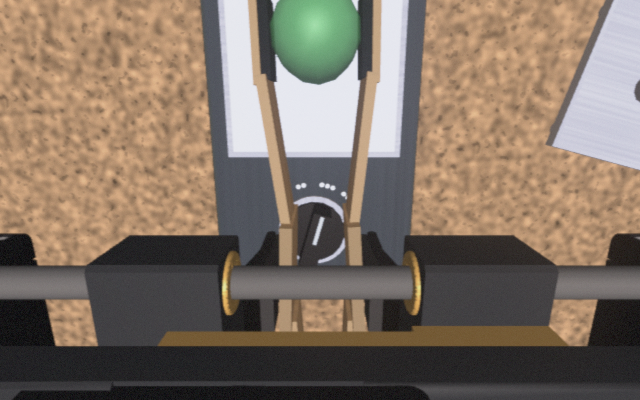

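Still held; knob line points at the three studs ((327,186) in the wrist view). Final approach.

{"method": "drive_tool", "body": {"increments": [[[0.1, -0.03, -0.05], [-0.004, 0, 0]], [[0.1, -0.02, -0.03], [0, 0, 0]], [[0.02, 0, 0], [0, 0, 0]], [[0, 0, 0], [0, 0, 0]], [[0, 0, 0], [0, 0, 0]]]}}

```text
time_s: 20.85
tool_pos: [0.48, 0.2747, 0.1292]
tool_rot: [76.6, 89.9, -7.4]
force: [-0.6, -0.0, -2.1]
grip_width: 0.034
```

```bash
python3 - <<'E'
from h import *
import pickle
plan([.480,.275,.129],-84)
c={n:cam(n) for n in("wrist","scene","side")};pickle.dump(c,open("w17.pkl","wb"))
cv2.imwrite("pics/side17.png",c["side"]["frame"][:,:,::-1])
for n in ("scene","side","wrist"):
    f=c[n]["frame"].astype(int);m=((f[:,:,1]>f[:,:,0]*1.25)&(f[:,:,1]>f[:,:,2]*1.15)&(f[:,:,1]>40)).astype(np.uint8)
    k,lab,st,ce=cv2.connectedComponentsWithStats(m)
    for i in range(1,k):
        if st[i,4]>60:print(n,st[i],ce[i])
    print("pred center/top/bottom",proj(c[n],[.576,.285,.141]),proj(c[n],[.576,.285,.161]),proj(c[n],[.576,.285,.121]))
crop(c["scene"],"sc17.png",320,200,450,345,5)
E
```

```text
t 20.85 pos [0.48   0.2747 0.1292] q [ -76.7   13.8   50.3  105.4  -11.5   66.  -106.6] zyaw -84.04 xaxis [ 0.002 -0.    -1.   ] F [-0.6 -0.  -2.1] w 0.034
shift m (tool) [ 0.0002  0.0001 -0.0003] units [ 0.004  0.001 -0.008] turn deg [-0.04  0.03 -0.12] units [-0.0004  0.0002 -0.001 ]
scene [279 175  15  21 261] [286.27586207 184.82375479]
scene [367 259  16  21 241] [373.80497925 268.0746888 ]
pred center/top/bottom [373.75293506 268.23843054] [374.40743864 262.2384137 ] [373.1180538  274.05856417]
side [304 165  16  24 268] [312.02238806 175.65298507]
side [272 277  20  17 287] [281.59581882 285.19860627]
pred center/top/bottom [282.41925995 288.91756221] [281.64713452 279.83333561] [283.16425033 297.68253887]
wrist [ 269    0   92   80 5989] [315.08615796  35.29220237]
pred center/top/bottom [321.94931586  32.14236514] [322.15690636  20.71544794] [321.79271643  40.76245489]
```

View pics/sc17.png

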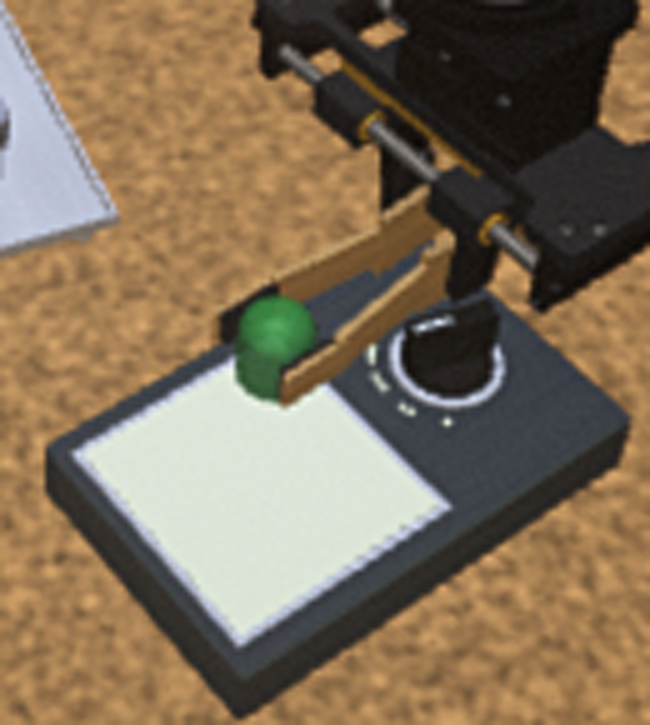

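View pics/side17.png

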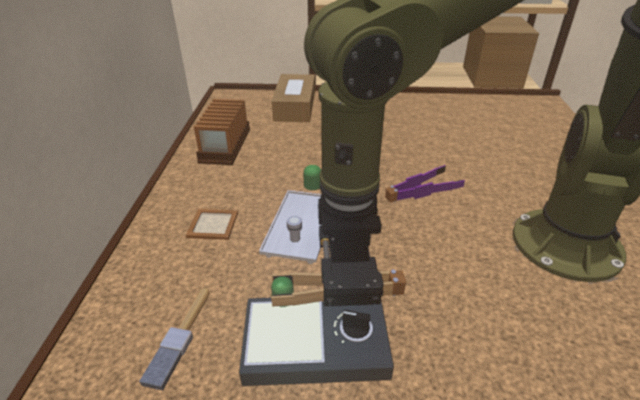

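Scene and side views put the diffuser where it was predicted: scene centroid (373.8,268.1) against (373.8,268.2), and columns agree within 1 px in the side view. The grip is steady at 34.0 mm. Handing in.

```bash
python3 - <<'E'
from h import *
print(env.sign_off())
o=env.get_obs();print(o["time_s"],o["tool_pos"],o["grip_width"],o["force"])
E
```

```text
the job is handed in; nothing more can be done
None
the job is handed in; nothing more can be done
```

I turned the knob from the first to the third position and let go of it. Then I picked up the wooden tongs, closed them on the small green diffuser in the tray, and handed in while holding it over the window at about 21 s.

**Last checks**
- **Knob:** in the wrist view its white line points at the three studs.
- **Grip:** the tongs are shut at 34.0 mm, the width given for closed on the diffuser.
- **Height:** I aimed for the underside about 80 mm above the window, worked out from the arm height at which I gripped it. The near tong arm hides the underside, so I did not measure the height directly.
- **Position:** the scene view's mask centroid matched the point over the window's middle to within 1 px. The side view agreed to within 1 px in its column, with the visible top in line.
- **Other objects:** the last side picture shows the eyepiece, slide, brush and look-alikes where they were. The gripper's fingers held only the tong plates, about 95 mm from the glass.

**Disagreement:** the wrist camera put the diffuser about 2.5 mm to one side of the window's middle. I left it because that is close to the camera calibration error and the other two views agreed with each other.

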